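# Present the notched glass slide over the light panel

## Task

Of the three glass plates standing in the wooden stand, take the one with a notched corner - the notch marks its frosted, labelled end - and hold it centred about 15 cm above the light panel, its length in line with the panel's length and its frosted end towards the panel's dial. Tip it so that the label side faces upwards, at 45 degrees or flatter, and finish while still holding it there, still and clear of everything; leave the other plates and everything else on the table where they are.

Things in the scene. Friction and masses are not known exactly. Their poses are not given: they have to be found in the camera images.
- notched_plate: Wanted glass plate, 110 x 6 x 70 mm high, 0.11 kg, loose and upright in a slot, clear but for a frosted 35 mm end with a brown label on one face and a 18 x 18 mm notch in that end's top corner. Origin: middle of lower edge; x along the length to the frosted end, y out of the labelled face, z up to the notched edge. Grip it from above across its 6 mm, mid top edge (70 mm up).
- plate_mid (a point): centre of the notched plate (35 mm above its origin); same axes as the plate. With the label (24 x 32 mm) towards you and the notched edge up, the frosted end is on your left.
- plate_frosted_end (a point): middle of the notched plate's frosted short edge (55 mm from the centre)
- plate_clear_end (a point): middle of the notched plate's clear short edge (55 mm from the centre)
- square_plate: A plate like the wanted one (110 x 6 x 70 mm, one frosted end) but with four square corners and no label, upright in another slot; origin at the middle of its lower edge, x along the length, z up
- short_plate: A shorter, all clear plate, 90 x 6 x 70 mm with square corners, upright in another slot; origin at the middle of its lower edge, x along the length, z up
- rack: Fixed wooden stand, 140 (x) x 150 mm, at widely varying yaw; three slots along its x, 50 mm apart in y, 8 mm wide; slot floor 10 mm, fences 34 mm above the table. Plates in it have their top edge 80 mm above the table and may lean 0.1 rad. Origin under its centre.
- panel: Fixed flat black light panel, 14 mm high, 130 (x) x 215 mm (y), with a white window of 110 (x) x 160 mm (y) centred on the origin (at table height). A round aluminium dial, 30 mm across, 12 mm high, is at its -y end, 104 mm from the origin. z up; x points away from the robot, turned up to 0.4 rad.
- panel_mid (a point): centre of the luminous window, on its surface, 14 mm above the table
- tumbler: amber drinking glass, 72 mm across, 85 mm tall; origin at its foot
- remote: black remote control lying flat, 160 x 42 x 18 mm; origin under its centre
- bowl: white bowl, 150 mm across, 60 mm high; origin at its foot
- candle_jar: closed round jar, 70 mm across, 80 mm tall; origin at its foot
- coasters: round pile of cork coasters, 96 mm across, 24 mm high; origin under its centre
Mind the look-alikes: they are no part of the job. Leave any green look-alike of the notched_plate alone. There is more than one size of the rack; the job needs the smaller.

How it is judged:
On the way:
1. the notched plate is lifted out of its slot by the fingers (height (world z) of plate_mid above 0.085 m and contact force between notched_plate and the fingers above 0.5 N and contact force between notched_plate and rack below 0.1 N), for 0.2 s.
At the end, for the whole second after the job is handed in: Notched plate at rest in the fingers, off panel and stand; its centre 70-250 mm above the window and within 40 mm of its centre; length within 0.26 rad of panel y, frosted end to the dial; label normal within 1.0 rad of up; all else within 30 mm of its start (contact force between notched_plate and the fingers above 0.5 N and contact force between notched_plate and panel below 0.1 N and contact force between notched_plate and rack below 0.1 N and z of plate_mid in the frame of panel_mid between 0.07 and 0.25 m and horizontal distance between plate_mid and panel_mid below 0.04 m and y of plate_frosted_end in the frame of panel_mid below -0.015 m and y of plate_clear_end in the frame of panel_mid above 0.015 m and angle between the x axis of notched_plate and the y axis of panel, either way round below 0.26 rad and angle between notched_plate's own y axis and vertical below 1 rad and linear speed of notched_plate below 0.02 m/s and angular speed of notched_plate below 0.15 rad/s and distance of each of tumbler, remote, bowl, candle_jar, coasters, square_plate, short_plate from where it was at the start of the episode below 0.03 m); the arm keeps its last pose, push and grip.
It fails at once if something else on the table was disturbed (distance of any of tumbler, remote, bowl, candle_jar, coasters from where it was at the start of the episode above 0.03 m).
It fails at once if another plate was disturbed (distance of any of square_plate, short_plate from where it was at the start of the episode above 0.03 m).
It also fails if it takes over 42 s, if anything falls off the work surface, if the arm or the gripper's body presses on something with over 40 N, if the wrist force passes 120 N, or if a joint passes its speed limit or range.

## Robot

A 6-joint arm with a two-finger parallel gripper is mounted at the origin on the work surface. World frame = base frame: x ahead of the robot, y to its left, z up, the work surface at z = 0. Lengths are in m, angles in rad, forces in N, time in s.
With the tool pointing down it reaches from about 0.3 to 0.875 m from the base axis. Payload 6.4 kg.
Tool frame: the origin (TCP) lies on the centre line of the jaws, within the pads' length; the fingertips stand 25 mm ahead of it and the grasp point (between the pads) lies 6 mm ahead of it (ctrl.tip_reach is the distance from the TCP to the fingertips, in m); z points along the fingers, y is the line along which they close (so a half turn about z gives the same grasp; the last joint's range is limited). The gripper opens to 85 mm and grips with 20 to 120 N. Pads are 22 mm wide; open, the fingers measure 114 mm over their backs; the gripper's body (76 mm by 85 mm) begins 54 mm behind the grasp point. The pads swing forward as they close: fully open they stand 13 mm farther back than shut.
Start: joints at [1.008, 0.181, 1.607, -0, 1.354, -0.206], TCP at [0.201, 0.539, 0.256] pointing down, gripper open.
Joint ranges: [-2.99, 2.99], [-0.89, 2.07], [0.3, 2.58], [-1.14, 4.28], [0, 2.63], [-3.12, 3.12]. Speed limits (rad/s): [2.57, 2.57, 3.01, 3.14, 3.14, 3.14].

## Interface

Orientations are given as a unit quaternion [w, x, y, z].
In Python, from bench import ctrl gives the robot as it stands.
- The arm moves only by the tool servo_tool, never from a script. Its argument "motion" is a list that holds one entry, the list of rows, each a list of 5 numbers: the shift along the tool's x, y, z in cm, then the turn about the tool's z in degrees, then the closure, from -1 (fully open) to 1 (shut). In form: [[[dx, dy, dz, twist, claw], ...]]. A call has 1 to 5 rows; each row is the pose to reach, as a shift and turn from the pose commanded when the call began, along the tool's axes at that moment; what a row does not reach only later rows make up. A row lasts 1/10 s, in which the tool goes at most 50 mm and 8.59 degrees, less where a joint would pass 70% of its speed; a pose out of reach is approached as far as the arm can. A call with a gripper value outside its range is refused whole. The fingers move at their own pace and stop on an object; the grip force is fixed at half the most. Time passes only in rows, so rows that repeat a pose let the fingers close. It gives the time, the measured TCP pose, the force, the opening and the grip force at its end, in the units of the state.
- ctrl.get_obs(): the state, without advancing time (a new reading comes with each control period).
- ctrl.camera(name): name is "scene" or "top" or "wrist"; returns a dict with "pixels" (400x640x3 uint8, red, green, blue), "depth" (400x640 float32, m along the optical axis (not along the pixel's ray), 0 where there is no reading), "fx", "fy", "cx", "cy" (pixels), "k1" (the pictures are not rectified: a ray, as slopes to the right and down, at radius r is drawn at 1 + k1 r^2 times it, then the intrinsics apply), "R" (3x3) and "t" (3): a world point X has camera coordinates R X + t; the wrist camera has in their place "hand_eye" (4x4, takes a point from camera to tool coordinates, whose origin is the TCP and whose axes are the flange's). Camera axes: x right, y down, z forward; pixel columns grow to the right and rows downward; lengths in m; the calibration is good to about 2 mm. A picture is of the moment at which its call begins: read the wrist's pose just before it.
- ctrl.hand_in(): hands the job in; it is judged then, once.
The state is a dict: "time_s": time; "q": joint angles; "dq": joint speeds; "joint_efforts": joint torques, N m; "eef_pos": TCP position; "eef_rot": TCP orientation; "wrist_force": force on the tool from outside, world axes, zero at the start; "torque": the same for the moment, N m; "opening": opening from 0.0 (shut) to 1.0 (fully open); "grasp_force": force on a finger pad.
Only numpy, scipy, OpenCV 4.12 (cv2) and the standard library are available. Lean on these libraries where they do the work, as an engineer would, in place of code of your own. Each camera call takes 0.05 s, during which the arm holds its last target. There are 200 camera calls.

## Working session

There is one attempt and no reset: what is moved stays moved. The work goes in short steps, Python scripts to look and compute and a tool call to move; the robot and the scene stay as the last step left them, time stands still between calls to the robot, and variables do not carry over. Pictures are saved under pics/ and viewed, at most 11 in all, crops included, and the job is handed in when it is done.

Besides the shell and the picture viewer there is one more tool, called after "Emit:" as a command line: name --argument value ..., lists and objects as JSON in quotes. servo_tool: Moves the arm, as the interface text tells. Its arguments: {"type":"object","properties":{"motion":{"type":"array"}},"required":["motion"]}

```bash
mkdir -p pics; ls; python3 - <<'E'
from bench import ctrl
import cv2,pickle,numpy as np
o=ctrl.get_obs(); print(o)
d={}
for n in("scene","top","wrist"):
    c=ctrl.camera(n); d[n]=c
    print(n,c["fx"],c["cx"],c["cy"],c["k1"],c.get("t"))
    cv2.imwrite(f"pics/{n}0.png",c["pixels"][:,:,::-1])
pickle.dump((o,d),open("d0.pkl","wb"))
E
```

```text
pics
{'time_s': 0.0, 'q': array([ 1.00770249e+00,  1.81503161e-01,  1.60802976e+00,  8.04447611e-06,
        1.35379855e+00, -2.06321407e-01]), 'dq': array([-1.24703891e-03, -1.84868767e-04, -1.67106186e-03, -9.73087428e-04,
       -2.11038743e-05,  9.09299092e-04]), 'joint_efforts': array([ 9.26496205e-05, -4.44890893e+01, -3.51326752e+01, -2.44264838e-04,
        9.47389053e-03,  7.31727425e-06]), 'eef_pos': array([0.20053072, 0.53834764, 0.2553949 ]), 'eef_rot': array([-3.29918212e-04,  1.77442416e-01,  9.84130801e-01, -8.04386565e-04]), 'wrist_force': array([-0.26738228, -0.26243589, -0.18071532]), 'torque': array([ 0.00091638, -0.03348059, -0.01689584]), 'grasp_force': 0.0, 'opening': 1.0044995374455685}
scene 386.37290041360814 312.7501703304626 200.6761046771265 -0.07109985878145954 [-0.45282355 -0.14324451  1.54493048]
top 380.08878037789486 318.0040410897938 199.08214535644262 -0.08963884942863044 [0.02119597 0.54932929 1.24196104]
wrist 293.32518858275597 324.48979987750624 194.53521762624496 -0.04778038793410884 None
```

View pics/top0.png

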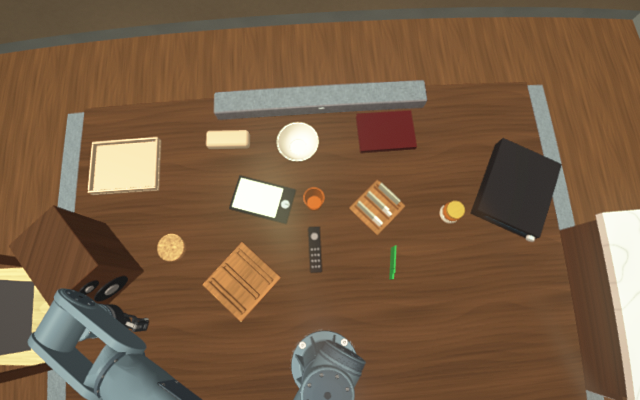

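View pics/scene0.png

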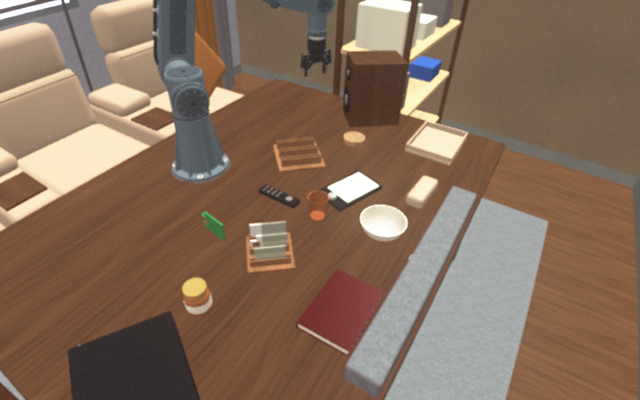

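The top view shows the panel at about (262,199), with its dial at (285,204). The small rack with three plates is at (377,207), a larger empty rack at (240,282), and a green look-alike at (393,262). Next I'll measure these and enlarge the plates.

```bash
cat > h.py <<'E'
import numpy as np,cv2
from scipy.spatial.transform import Rotation as Rn
def K(c): return np.array([[c["fx"],0,c["cx"]],[0,c["fy"],c["cy"]],[0,0,1.]])
def pose(c,o=None):   # camera->world R, origin
    if "R" in c: R=np.array(c["R"]).T; return R,-R@np.array(c["t"])
    q=o["eef_rot"]; Rt=Rn.from_quat([q[1],q[2],q[3],q[0]]).as_matrix(); H=np.array(c["hand_eye"])
    return Rt@H[:3,:3],Rt@H[:3,3]+o["eef_pos"]
def ray(c,uv):
    uv=np.asarray(uv,float).reshape(-1,2); d=(uv-[c["cx"],c["cy"]])/[c["fx"],c["fy"]]
    s=d.copy()
    for _ in range(20): s=d/(1+c["k1"]*(s**2).sum(1,keepdims=True))
    return np.c_[s,np.ones(len(s))]
def onplane(c,uv,z,o=None):
    R,t=pose(c,o); w=ray(c,uv)@R.T; return t+w*((z-t[2])/w[:,2])[:,None]
def cloud(c,o=None):
    v,u=np.mgrid[:400,:640]; R,t=pose(c,o)
    return ((ray(c,np.c_[u.ravel(),v.ravel()])*c["depth"].reshape(-1,1))@R.T+t).reshape(400,640,3)
E
python3 - <<'E'
from h import *
from bench import ctrl
import pickle
o,d=pickle.load(open("d0.pkl","rb")); c=d["top"]; print("tip",ctrl.tip_reach, np.round(d["wrist"]["hand_eye"],3).tolist())
I=c["pixels"].astype(int); P=cloud(c)
# panel window
w=((I.min(2)>225)).astype(np.uint8); w[:,:225]=0;w[:,300:]=0;w[:170]=0;w[225:]=0
k=max(cv2.findContours(w,0,2)[0],key=cv2.contourArea).reshape(-1,2)
W=onplane(c,k,.014)[:,:2].astype(np.float32); print("window",cv2.minAreaRect(W))
for n,(u,v) in dict(dial=(285,204),tumbler=(313,198),remote=(315,250),bowl=(298,142),coast=(171,247),big=(241,282),small=(377,207),jar=(452,211)).items():
    print(n,np.round(onplane(c,(u,v),.02)[0],3),np.round(P[v,u],3))
# small rack : raised pts in region
z=P[...,2]; m=np.zeros(z.shape,np.uint8); m[170:245,340:415]=1
hsv=cv2.cvtColor(c["pixels"],cv2.COLOR_RGB2HSV)
mm=((z>.022)&(z<.1)&(m>0)); q=P[mm]; print("rack",cv2.minAreaRect(q[(q[:,2]<.04)][:,:2].astype(np.float32)),len(q))
print("hist z",np.histogram(q[:,2],10))
cr=lambda a,y,x,h,w,s: cv2.resize(a[y:y+h,x:x+w],None,fx=s,fy=s,interpolation=cv2.INTER_CUBIC)
A=cr(c["pixels"],170,340,75,75,5.2); B=cr(d["scene"]["pixels"],210,232,75,75,5.2)
cv2.imwrite("pics/crop1.png",np.hstack([A,B])[:,:,::-1])
E
```

```text
tip 0.025 [[0.001, -0.952, -0.305, 0.079], [1.0, 0.001, 0.001, -0.001], [-0.0, -0.305, 0.952, -0.117], [0.0, 0.0, 0.0, 1.0]]
window ((0.5835253000259399, 0.20086216926574707), (0.15852569043636322, 0.10887990146875381), 71.60803985595703)
dial [0.551 0.102 0.02 ] [0.55  0.102 0.021]
tumbler [0.566 0.001 0.02 ] [0.569 0.001 0.005]
remote [0.381 0.006 0.02 ] [0.381 0.006 0.02 ]
bowl [0.783 0.043 0.02 ] [ 0.792  0.043 -0.001]
coast [0.422 0.51  0.02 ] [0.422 0.509 0.022]
big [0.288 0.265 0.02 ] [0.288 0.267 0.01 ]
small [ 0.518 -0.224  0.02 ] [ 0.515 -0.222  0.033]
jar [ 0.485 -0.492  0.02 ] [ 0.473 -0.469  0.082]
rack ((0.5207949876785278, -0.22452455759048462), (0.12002018094062805, 0.11833248287439346), 40.93335723876953) 719
hist z (array([ 65, 163,  74,  43,  46,  42,  52,  48, 104,  82]), array([0.0220517 , 0.02837989, 0.03470809, 0.04103629, 0.04736448,
       0.05369268, 0.06002087, 0.06634907, 0.07267726, 0.07900546,
       0.08533365]))
```

View pics/crop1.png

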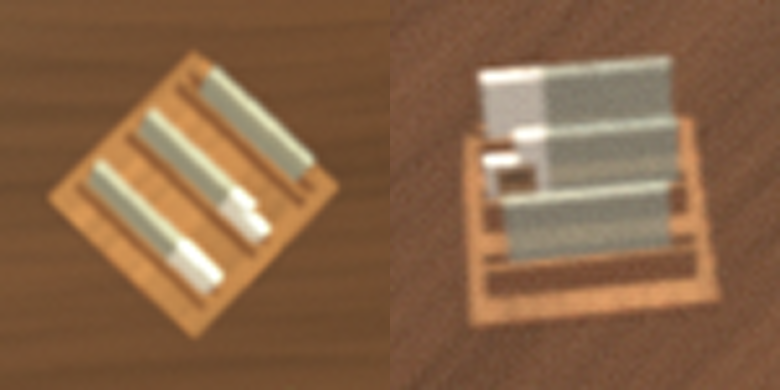

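The middle plate, at about (385,207) in the top view, has the stepped (notched) frosted end at its lower right. The scene crop also shows its brown label, facing +x−y. The upper-right plate is the short clear one, and the lower-left plate has a full square frosted end. Next I'll measure the middle plate's top edge and work out the moves.

```bash
cat >> h.py <<'E'
def move(o,xyz,yaw):  # yaw: heading of tool y (deg); tool down
    q=o["eef_rot"]; Rt=Rn.from_quat([q[1],q[2],q[3],q[0]]).as_matrix()
    s=Rt.T@(np.array(xyz)-o["eef_pos"])*100
    h=np.degrees(np.arctan2(Rt[1,1],Rt[0,1])); tw=(h-yaw+180)%360-180
    return np.round(s,2),round(tw,2),round(h,2)
E
python3 - <<'E'
from h import *
import pickle
o,d=pickle.load(open("d0.pkl","rb")); c=d["top"]; P=cloud(c)[170:245,340:415]; q=P[(P[...,2]>.068)&(P[...,2]<.095)]
# cluster along the plate normal
n=np.array([1,-1])/2**.5; s=q[:,:2]@n; print(np.histogram(s,np.arange(.42,.62,.01)))
mid=(.518,-.222)@n
m=q[abs(s-mid)<.02]; m=m[:,:2]; L=cv2.fitLine(m.astype(np.float32),cv2.DIST_HUBER,0,.01,.01).ravel(); a=L[:2]; t=(m-m.mean(0))@a
print(len(m),np.degrees(np.arctan2(a[1],a[0])),m.mean(0),t.min(),t.max(), "centre",m.mean(0)+a*(t.min()+t.max())/2)
print(move(o,(.52,-.225,.25),-45))
E
```

```text
(array([ 0,  0,  0,  0,  1, 72, 10,  0,  0,  0, 57, 10,  0,  0,  0, 60,  8,
        0,  0]), array([0.42, 0.43, 0.44, 0.45, 0.46, 0.47, 0.48, 0.49, 0.5 , 0.51, 0.52,
       0.53, 0.54, 0.55, 0.56, 0.57, 0.58, 0.59, 0.6 , 0.61]))
67 42.80201 [ 0.52735535 -0.21810246] -0.044932766347000976 0.0441870404822442 centre [ 0.52708178 -0.21835581]
(array([-56.6 , -60.37,   0.62]), np.float64(114.56), np.float64(69.56))
```

Emit:
servo_tool --motion '[[[-3,-3.2,0,0,0.3],[-6.4,-6.8,0,0,0.3],[-9.8,-10.4,0,0,0.3],[-13,-14,0,0,0.3],[-16,-17,0,0,0.3]]]'

```text
time_s: 0.65
eef_pos: [0.2913, 0.3216, 0.256]
eef_rot: [-0.0, 0.177, 0.984, -0.0]
wrist_force: [1.0, 0.4, 0.4]
opening: 0.352
grasp_force: 0.0
```

Emit:
servo_tool --motion '[[[-3.2,-3.4,0,0,0.3],[-6.4,-6.8,0,0,0.3],[-9.6,-10.2,0,0,0.3],[-12.8,-13.6,0,0,0.3],[-16,-17,0,0,0.3]]]'

```text
time_s: 1.15
eef_pos: [0.3821, 0.1066, 0.2564]
eef_rot: [0.0, 0.177, 0.984, 0.0]
wrist_force: [1.2, 0.5, 0.8]
opening: 0.353
grasp_force: 0.0
```

Emit:
servo_tool --motion '[[[-3.2,-3.4,0,0,0.3],[-6.4,-6.8,0,0,0.3],[-9.6,-10.2,0,0,0.3],[-12.8,-13.6,0,0,0.3],[-16,-17,0,0,0.3]]]'

```text
time_s: 1.65
eef_pos: [0.4727, -0.1087, 0.2562]
eef_rot: [0.0, 0.178, 0.984, 0.0]
wrist_force: [1.1, 0.0, 0.4]
opening: 0.352
grasp_force: 0.0
```

Emit:
servo_tool --motion '[[[-3,-3.2,0,8,0.3],[-6,-6.4,0,16,0.3],[-8.6,-9.4,0,24,0.3],[-8.6,-9.4,0,32,0.3],[-8.6,-9.4,0,40,0.3]]]'

```text
time_s: 2.15
eef_pos: [0.52, -0.2262, 0.2553]
eef_rot: [-0.001, 0.507, 0.862, 0.0]
wrist_force: [-0.5, -0.1, -0.2]
opening: 0.352
grasp_force: 0.0
```

Emit:
servo_tool --motion '[[[0,0,0,8,0.3],[0,0,0,16,0.3],[0,0,0,24,0.3],[0,0,0,32,0.3],[0,0,0,40,0.3]]]'

```text
time_s: 2.65
eef_pos: [0.52, -0.2247, 0.2559]
eef_rot: [-0.0, 0.77, 0.638, -0.0]
wrist_force: [0.3, -0.8, 0.9]
opening: 0.353
grasp_force: 0.0
```

Emit:
servo_tool --motion '[[[0,0,0,8,0.3],[0,0,0,16,0.3],[0,0,0,24,0.3],[0,0,0,32,0.3],[0,0,0,36.8,0.3]]]'

```text
time_s: 3.15
eef_pos: [0.52, -0.2247, 0.2559]
eef_rot: [-0.0, 0.932, 0.362, -0.0]
wrist_force: [-0.0, 0.4, 0.4]
opening: 0.35
grasp_force: 0.0
```

```bash
python3 - <<'E'
from h import *
from bench import ctrl
o=ctrl.get_obs(); c=ctrl.camera("wrist"); cv2.imwrite("pics/w1.png",c["pixels"][:,:,::-1])
P=cloud(c,o); q=P[(P[...,2]>.068)&(P[...,2]<.092)]
q=q[np.linalg.norm(q[:,:2]-[.52,-.225],axis=1)<.1]
a0=np.radians(-47.2); n=np.array([np.cos(a0),np.sin(a0)]); s=(q[:,:2]-[.5205,-.2245])@n
print(np.histogram(s,np.arange(-.07,.07,.01)))
m=q[abs(s)<.02]; hi=m[m[:,2]>np.percentile(m[:,2],80)-.006]; print(np.percentile(m[:,2],[5,50,95]))
m=hi[:,:2]; L=cv2.fitLine(m.astype(np.float32),cv2.DIST_HUBER,0,.01,.01).ravel(); a=L[:2]; t=(m-m.mean(0))@a; e=np.percentile(t,[.5,99.5])
print(len(m),np.degrees(np.arctan2(a[1],a[0])),e,"centre",m.mean(0)+a*e.mean(),np.std((m-m.mean(0))@[-a[1],a[0]]))
E
```

```text
(array([  0,  55, 704,   0,   0,   0,  20, 505,   0,   0,   0, 137, 508,
         0]), array([-0.07, -0.06, -0.05, -0.04, -0.03, -0.02, -0.01,  0.  ,  0.01,
        0.02,  0.03,  0.04,  0.05,  0.06,  0.07]))
[0.07789881 0.07908264 0.0800907 ]
523 41.186146 [-0.04756672  0.04414649] centre [ 0.52897529 -0.22049835] 0.001743365213949451
```

View pics/w1.png

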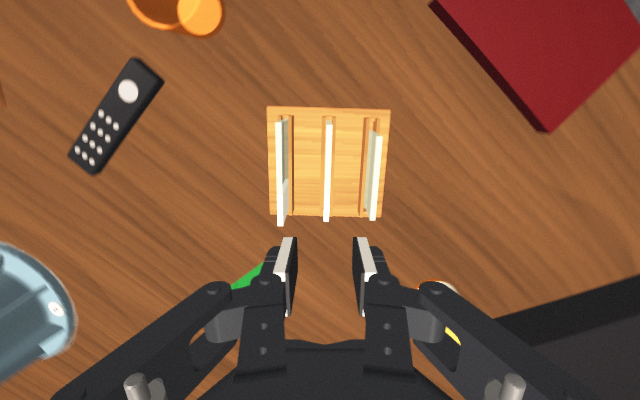

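In the wrist view the three plates' top edges are at columns 281, 327 and 375. The middle one, rows 122–220, is the target, and it lines up with the jaws at column 325. I'll descend around it with a 30 mm opening, which keeps clear of the neighbours.

Emit:
servo_tool --motion '[[[0.05,0.15,4,0,0.3],[0.05,0.15,8,0,0.3],[0.05,0.15,11.5,0,0.3],[0.05,0.15,13,0,0.3],[0.05,0.15,14,0,0.3]]]'

```text
time_s: 3.7
eef_pos: [0.5211, -0.2252, 0.115]
eef_rot: [-0.001, 0.931, 0.365, -0.001]
wrist_force: [-0.1, 0.4, 0.8]
opening: 0.351
grasp_force: 0.0
```

Emit:
servo_tool --motion '[[[0,0,1,0,0.3],[0,0,2,0,0.3],[0,0,3,0,0.3],[0,0,3.8,0,0.3],[0,0,3.8,0,0.3]]]'

```text
time_s: 4.2
eef_pos: [0.521, -0.2252, 0.0772]
eef_rot: [-0.001, 0.931, 0.365, -0.0]
wrist_force: [0.3, -0.2, 0.0]
opening: 0.351
grasp_force: 0.0
```

Emit:
servo_tool --motion '[[[0,0,0,0,1],[0,0,0,0,1],[0,0,0,0,1],[0,0,0,0,1],[0,0,0,0,1]]]'

```text
time_s: 4.7
eef_pos: [0.5222, -0.2261, 0.0789]
eef_rot: [0.001, 0.931, 0.364, 0.001]
wrist_force: [1.6, -2.1, 0.4]
opening: 0.06
grasp_force: 59.6
```

Emit:
servo_tool --motion '[[[0,0,-1,0,1],[0,0,-3,0,1],[0,0,-6,0,1],[0,0,-9,0,1],[0,0,-12,0,1]]]'

```text
time_s: 5.2
eef_pos: [0.5208, -0.225, 0.1991]
eef_rot: [-0.001, 0.931, 0.365, -0.001]
wrist_force: [0.1, -0.6, -1.6]
opening: 0.054
grasp_force: 59.3
```

Emit:
servo_tool --motion '[[[0,0,-3,0,1],[0,0,-5,0,1],[0,0,-6,0,1],[0,0,-6,0,1],[0,0,-6,0,1]]]'

```text
time_s: 5.7
eef_pos: [0.521, -0.2251, 0.257]
eef_rot: [-0.001, 0.931, 0.365, -0.001]
wrist_force: [0.5, -0.1, -1.0]
opening: 0.056
grasp_force: 59.3
```

```bash
python3 - <<'E'
from h import *
from bench import ctrl
o=ctrl.get_obs(); c=ctrl.camera("wrist"); s=ctrl.camera("scene")
R,t=np.array(s["R"]),np.array(s["t"]); X=R@(o["eef_pos"]-[0,0,.04])+t; u,v=(386*X[:2]/X[2]+[313,200]).astype(int); print(u,v)
A=cv2.resize(c["pixels"],(480,300)); B=cv2.resize(s["pixels"][max(v-45,0):v+45,u-40:u+40],(267,300),interpolation=cv2.INTER_CUBIC)
cv2.imwrite("pics/held.png",np.hstack([A,B])[:,:,::-1])
print(o["grasp_force"],move(o,(.6196,.1889,.2557),-18.4))
E
```

```text
264 197
59.31800365447998 (array([ 35.35, -23.7 ,   0.16]), np.float64(-28.84), np.float64(-47.24))
```

View pics/held.png

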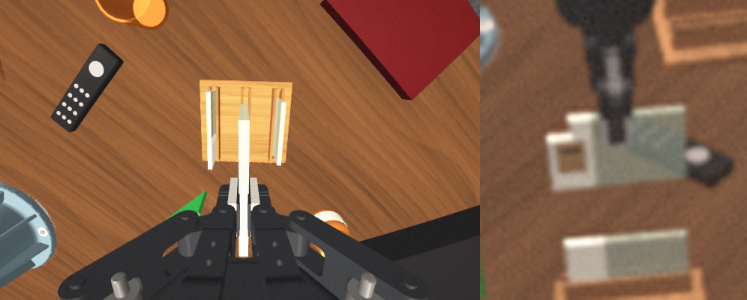

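The plate is held level. The notch and label are visible at (575,155) in the right half, and the other two plates are still in the rack. Next I'll carry it to the panel, with the plate foot planned 38 mm past the window centre in panel x.

Emit:
servo_tool --motion '[[[2,-1.4,0,0,1],[5,-3.4,0,0,1],[8.4,-5.6,0,0,1],[11.8,-7.9,0,0,1],[15,-10,0,0,1]]]'

```text
time_s: 6.3
eef_pos: [0.5634, -0.0485, 0.2568]
eef_rot: [-0.001, 0.931, 0.364, -0.001]
wrist_force: [0.5, -0.6, -1.1]
opening: 0.057
grasp_force: 59.3
```

Emit:
servo_tool --motion '[[[3.3,-2.2,0,0,1],[6.6,-4.4,0,0,1],[9.8,-6.6,0,0,1],[12.6,-8.5,0,0,1],[15,-10,0,0,1]]]'

```text
time_s: 6.8
eef_pos: [0.6055, 0.127, 0.2566]
eef_rot: [-0.001, 0.931, 0.365, -0.001]
wrist_force: [0.6, -0.1, -0.6]
opening: 0.059
grasp_force: 59.3
```

Emit:
servo_tool --motion '[[[2,-1.5,0,-6,1],[4,-2.8,0,-12,1],[5.35,-3.7,0,-18,1],[5.35,-3.7,0,-24,1],[5.35,-3.7,0,-28.8,1]]]'

```text
time_s: 7.3
eef_pos: [0.6195, 0.1891, 0.2562]
eef_rot: [-0.001, 0.81, 0.587, -0.001]
wrist_force: [0.1, -0.3, -1.2]
opening: 0.055
grasp_force: 59.3
```

```bash
python3 - <<'E'
from h import *
from bench import ctrl
o=ctrl.get_obs(); c=ctrl.camera("wrist"); s=ctrl.camera("top")
print(o["grasp_force"],o["q"].round(2),o["eef_pos"],move(o,(.6196,.1889,.09),-18.4))
# refine window from wrist
I=c["pixels"]; w=(I.min(2)>225).astype(np.uint8)
for k in cv2.findContours(w,0,2)[0]:
    if cv2.contourArea(k)>1500:
        print(cv2.boundingRect(k),cv2.minAreaRect(onplane(c,k.reshape(-1,2),.014,o)[:,:2].astype(np.float32)))
B=cv2.resize(s["pixels"][160:240,200:330],None,fx=2.5,fy=2.5)
cv2.imwrite("pics/w2.png",np.hstack([cv2.resize(I,(460,288)),cv2.resize(B,(325,288))])[:,:,::-1])
E
```

```text
59.33182954788208 [ 0.11  0.34  1.41 -0.    1.39  0.43] [0.61948664 0.1891279  0.25620819] (array([ 0.  ,  0.07, 16.62]), np.float64(0.26), np.float64(-18.14))
(248, 100, 92, 125) ((0.5835761427879333, 0.20027238130569458), (0.15755882859230042, 0.10794911533594131), 72.0105209350586)
```

View pics/w2.png

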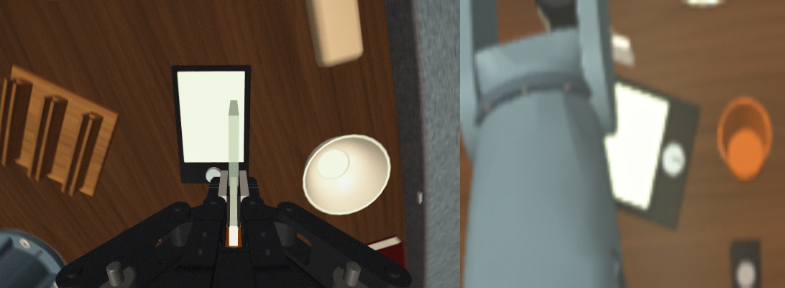

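The plate is over the window with its frosted end towards the dial. I'll lower it and creep down to contact.

Emit:
servo_tool --motion '[[[0,0,4,0,1],[0,0,8,0,1],[0,0,11.5,0,1],[0,0,14,0,1],[0,0,15,0,1]]]'

```text
time_s: 7.9
eef_pos: [0.6176, 0.1878, 0.1039]
eef_rot: [-0.002, 0.812, 0.584, -0.003]
wrist_force: [0.2, 0.0, -1.2]
opening: 0.053
grasp_force: 59.2
```

Emit:
servo_tool --motion '[[[0,0,0.8,0,1],[0,0,1.4,0,1],[0,0,1.8,0,1],[0,0,2.0,0,1],[0,0,2.0,0,1]]]'

```text
time_s: 8.4
eef_pos: [0.6206, 0.1884, 0.0889]
eef_rot: [0.0, 0.811, 0.585, 0.0]
wrist_force: [0.6, 0.6, -2.2]
opening: 0.059
grasp_force: 59.2
```

Emit:
servo_tool --motion '[[[0,0,0.1,0,1],[0,0,0.2,0,1],[0,0,0.2,0,1]]]'

```text
time_s: 8.7
eef_pos: [0.6203, 0.1884, 0.0864]
eef_rot: [0.0, 0.811, 0.585, 0.0]
wrist_force: [0.2, -0.4, -1.5]
opening: 0.055
grasp_force: 59.2
```

Emit:
servo_tool --motion '[[[0,0,0.1,0,1],[0,0,0.1,0,1],[0,0,0.1,0,1]]]'

```text
time_s: 9.0
eef_pos: [0.6202, 0.1884, 0.0853]
eef_rot: [-0.0, 0.811, 0.585, -0.0]
wrist_force: [1.0, -1.1, -1.1]
opening: 0.058
grasp_force: 59.2
```

Emit:
servo_tool --motion '[[[0,0,0.1,0,1],[0,0,0.1,0,1],[0,0,0.1,0,1]]]'

```text
time_s: 9.3
eef_pos: [0.6202, 0.1884, 0.0842]
eef_rot: [-0.0, 0.811, 0.585, -0.0]
wrist_force: [-0.9, 0.8, -1.1]
opening: 0.056
grasp_force: 59.2
```

Emit:
servo_tool --motion '[[[0,0,0.1,0,1],[0,0,0.1,0,1],[0,0,0.1,0,1]]]'

```text
time_s: 9.6
eef_pos: [0.6202, 0.1884, 0.0832]
eef_rot: [-0.0, 0.811, 0.585, -0.0]
wrist_force: [0.7, -0.9, -1.3]
opening: 0.057
grasp_force: 59.2
```

Emit:
servo_tool --motion '[[[0,0,0.1,0,1],[0,0,0.1,0,1],[0,0,0.1,0,1]]]'

```text
time_s: 9.9
eef_pos: [0.6205, 0.1884, 0.0828]
eef_rot: [0.0, 0.811, 0.585, 0.0]
wrist_force: [-2.0, 0.1, 4.2]
opening: 0.059
grasp_force: 60.0
```

Emit:
servo_tool --motion '[[[0,0,0.05,0,1],[0,0,0.05,0,1],[0,0,0.05,0,1]]]'

```text
time_s: 10.2
eef_pos: [0.6206, 0.1884, 0.0828]
eef_rot: [0.0, 0.811, 0.585, 0.0]
wrist_force: [-2.8, -1.1, 6.5]
opening: 0.059
grasp_force: 60.7
```

Emit:
servo_tool --motion '[[[0,0,0.05,0,1],[0,0,0.05,0,1],[0,0,0.05,0,1]]]'

```text
time_s: 10.5
eef_pos: [0.6206, 0.1884, 0.0828]
eef_rot: [0.0, 0.811, 0.585, 0.0]
wrist_force: [-4.3, -1.5, 10.8]
opening: 0.054
grasp_force: 61.2
```

Emit:
servo_tool --motion '[[[0,0,-0.1,0,1],[0,0,-0.1,0,0.7],[0,0,-0.1,0,0.5],[0,0,-0.1,0,0],[0,0,-0.1,0,-0.5]]]'

```text
time_s: 11.0
eef_pos: [0.6202, 0.1884, 0.082]
eef_rot: [-0.0, 0.811, 0.585, -0.0]
wrist_force: [0.1, -0.2, -0.6]
opening: 0.583
grasp_force: 0.0
```

Emit:
servo_tool --motion '[[[0,0,0,0,-1],[0,0,0,0,-1],[0,0,0,0,-1]]]'

```text
time_s: 11.3
eef_pos: [0.6202, 0.1884, 0.0823]
eef_rot: [-0.0, 0.811, 0.585, -0.0]
wrist_force: [-0.6, -0.2, 0.8]
opening: 0.997
grasp_force: 0.0
```

```bash
python3 - <<'E'
from h import *
from bench import ctrl
o=ctrl.get_obs(); c=ctrl.camera("wrist"); s=ctrl.camera("scene")
print(o["opening"],o["eef_pos"],move(o,(.6196,.1889,.09),-18.4))
cv2.imwrite("pics/st.png",np.hstack([cv2.resize(c["pixels"],(480,300)),cv2.resize(s["pixels"][140:220,320:400],(300,300),interpolation=cv2.INTER_CUBIC)])[:,:,::-1])
E
```

```text
0.9973961523064925 [0.62023791 0.18841774 0.08225125] (array([ 0.03, -0.08, -0.77]), np.float64(-0.04), np.float64(-18.44))
```

View pics/st.png

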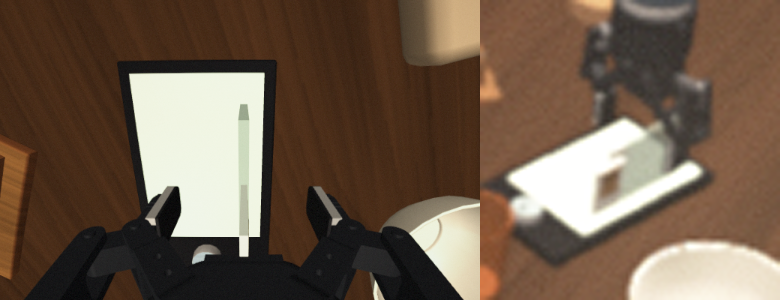

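The plate stands upright on its own on the window, with the label towards the far side. I'll nudge it over towards the robot with the far finger, so it drops label-up between the open jaws.

Emit:
servo_tool --motion '[[[0,-1,0.5,0,-1],[0,-2,0.5,0,-1],[0,-3,0.5,0,-1],[0,-3.5,0.5,0,-1],[0,-3.8,0.5,0,-1]]]'

```text
time_s: 11.9
eef_pos: [0.5834, 0.2009, 0.0774]
eef_rot: [-0.0, 0.811, 0.585, -0.0]
wrist_force: [0.2, -1.2, 0.1]
opening: 0.998
grasp_force: 0.0
```

Emit:
servo_tool --motion '[[[0,-0.3,0,0,-1],[0,-0.6,0,0,-1],[0,-0.8,0,0,-1],[0,-1.0,0,0,-1],[0,-1.0,0,0,-1]]]'

```text
time_s: 12.4
eef_pos: [0.5746, 0.2036, 0.0772]
eef_rot: [-0.0, 0.811, 0.585, -0.0]
wrist_force: [1.0, 0.7, 0.1]
opening: 1.001
grasp_force: 0.0
```

Emit:
servo_tool --motion '[[[0,0,0,0,-1],[0,0,0,0,-1],[0,0,0,0,-1]]]'

```text
time_s: 12.7
eef_pos: [0.5748, 0.2035, 0.0773]
eef_rot: [0.0, 0.811, 0.585, 0.0]
wrist_force: [0.1, 0.3, -0.3]
opening: 0.998
grasp_force: 0.0
```

```bash
python3 - <<'E'
from h import *
from bench import ctrl
o=ctrl.get_obs(); c=ctrl.camera("wrist"); s=ctrl.camera("scene")
print(o["opening"],o["eef_pos"],o["wrist_force"])
cv2.imwrite("pics/fall.png",np.hstack([cv2.resize(c["pixels"],(480,300)),cv2.resize(s["pixels"][140:220,320:400],(300,300),interpolation=cv2.INTER_CUBIC)])[:,:,::-1])
E
```

```text
0.9976803943745484 [0.57482818 0.20352348 0.07727197] [ 0.06696957  0.25270454 -0.27442093]
```

View pics/fall.png

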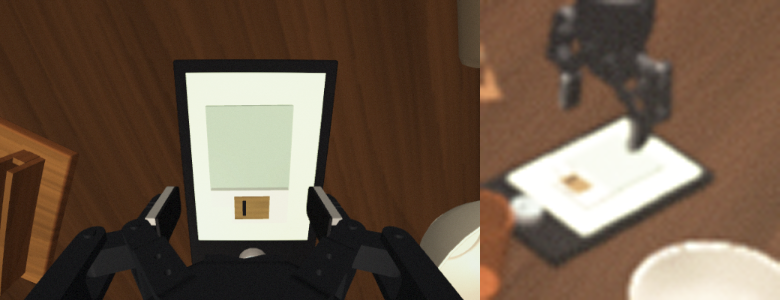

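It worked: the plate lies flat on the window with the label up (brown patch at (252,207)) and the frosted end towards the dial. Next I'll measure it for the regrip across its 70 mm width.

```bash
python3 - <<'E'
from h import *
from bench import ctrl
o=ctrl.get_obs(); c=ctrl.camera("wrist")
I=c["pixels"].astype(int); g=((I[...,1]-I[...,0]>5)&(I.min(2)>150)).astype(np.uint8)
g[:,:240]=0; g[:,420:]=0; g=cv2.morphologyEx(g,cv2.MORPH_OPEN,np.ones((5,5)))
k=max(cv2.findContours(g,0,2)[0],key=cv2.contourArea); print(cv2.boundingRect(k))
W=onplane(c,k.reshape(-1,2),.020,o)[:,:2].astype(np.float32); r=cv2.minAreaRect(W); print(r)
print(np.array(onplane(c,[(275,140),(391,140),(280,251),(384,251)],.02,o)).round(4))
# clear part 75 x 70; its centre is 17.5 mm from the plate's towards the clear end
a=np.radians(72); py=np.array([np.cos(a),np.sin(a)]); C=np.array(r[0])-.0175*py
print("C",C,move(o,(*C,.0773),-18))
E
```

```text
(274, 139, 118, 112)
((0.5851930379867554, 0.22045059502124786), (0.07282006740570068, 0.07019747793674469), 72.1357421875)
[[0.5641 0.2653 0.02  ]
 [0.6291 0.2438 0.02  ]
 [0.5406 0.196  0.02  ]
 [0.6063 0.1741 0.02  ]]
C [0.57978524 0.20380711] (array([ 0.18,  0.46, -0.  ]), np.float64(-0.45), np.float64(-18.45))
```

Emit:
servo_tool --motion '[[[0.18,0.46,0,-0.4,-0.88],[0.18,0.46,1,-0.4,-0.88],[0.18,0.46,2,-0.4,-0.88],[0.18,0.46,3,-0.4,-0.88],[0.18,0.46,3.2,-0.4,-0.88]]]'

```text
time_s: 13.35
eef_pos: [0.578, 0.2036, 0.0429]
eef_rot: [-0.001, 0.809, 0.587, -0.002]
wrist_force: [-1.0, -1.0, -0.7]
opening: 0.943
grasp_force: 0.0
```

Emit:
servo_tool --motion '[[[0,0,0.2,0,-0.88],[0,0,0.4,0,-0.88],[0,0,0.5,0,-0.88],[0,0,0.5,0,-0.88]]]'

```text
time_s: 13.75
eef_pos: [0.5798, 0.2039, 0.0405]
eef_rot: [0.0, 0.809, 0.587, 0.0]
wrist_force: [0.1, -0.0, 0.3]
opening: 0.944
grasp_force: 0.0
```

```bash
python3 - <<'E'
from h import *
from bench import ctrl
o=ctrl.get_obs(); c=ctrl.camera("wrist"); print(o["eef_pos"],o["wrist_force"],o["opening"])
P=cloud(c,o); q=o["eef_rot"]; Rt=Rn.from_quat([q[1],q[2],q[3],q[0]]).as_matrix(); T=(P-o["eef_pos"])@Rt
m=(abs(T[...,0])<.016)&(abs(T[...,1])>.036)&(abs(T[...,1])<.058)&(c["depth"]>0)&(c["pixels"].max(2)<235)
for sg in(1,-1):
    t=T[m&(T[...,1]*sg>0)]; print(sg,len(t),np.percentile(t[:,2],[50,90,95,99]).round(4) if len(t) else "", np.percentile(abs(t[:,1]),[5,50]).round(4) if len(t) else "")
cv2.imwrite("pics/pre.png",c["pixels"][:,:,::-1])
E
```

```text
[0.57980557 0.20386158 0.04047589] [ 0.05418551 -0.04219551  0.3242399 ] 0.9440883672546485
1 6663 [-0.0362 -0.0005  0.0056  0.014 ] [0.0382 0.0461]
-1 6113 [-0.0314  0.0082  0.0269  0.0279] [0.0379 0.0454]
```

View pics/pre.png

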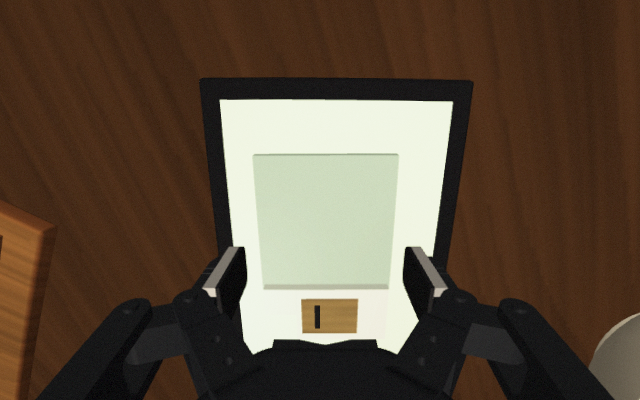

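The jaws straddle the plate evenly, with the pads at about (225,270) and (425,270) and the plate edges in between. Now I'll creep down.

Emit:
servo_tool --motion '[[[0,0,0.3,0,-0.88],[0,0,0.6,0,-0.88],[0,0,0.9,0,-0.88],[0,0,0.9,0,-0.88],[0,0,0.9,0,-0.88]]]'

```text
time_s: 14.3
eef_pos: [0.5795, 0.2038, 0.031]
eef_rot: [-0.0, 0.809, 0.587, -0.0]
wrist_force: [0.5, 0.2, 0.5]
opening: 0.939
grasp_force: 0.0
```

Emit:
servo_tool --motion '[[[0,0,0.1,0,-0.88],[0,0,0.1,0,-0.88],[0,0,0.1,0,-0.88]]]'

```text
time_s: 14.6
eef_pos: [0.5797, 0.2038, 0.0304]
eef_rot: [0.0, 0.809, 0.587, 0.0]
wrist_force: [0.8, 0.4, -1.1]
opening: 0.937
grasp_force: 0.0
```

Emit:
servo_tool --motion '[[[0,0,0.1,0,-0.88],[0,0,0.1,0,-0.88],[0,0,0.1,0,-0.88]]]'

```text
time_s: 14.9
eef_pos: [0.5796, 0.2038, 0.0293]
eef_rot: [-0.0, 0.809, 0.587, -0.0]
wrist_force: [-0.4, -0.5, 1.0]
opening: 0.942
grasp_force: 0.0
```

Emit:
servo_tool --motion '[[[0,0,0,0,-0.7],[0,0,0,0,-0.6],[0,0,0,0,-0.6],[0,0,0,0,-0.6]]]'

```text
time_s: 15.3
eef_pos: [0.5815, 0.2043, 0.0317]
eef_rot: [0.001, 0.809, 0.587, 0.002]
wrist_force: [-1.3, -0.3, 11.2]
opening: 0.802
grasp_force: 39.4
```

Emit:
servo_tool --motion '[[[0,0,-0.15,0,1],[0,0,-0.15,0,1],[0,0,-0.15,0,1]]]'

```text
time_s: 15.6
eef_pos: [0.5807, 0.2041, 0.0322]
eef_rot: [0.0, 0.809, 0.587, 0.001]
wrist_force: [0.1, 0.9, 8.8]
opening: 0.789
grasp_force: 72.7
```

Emit:
servo_tool --motion '[[[0,0,-0.3,0,1],[0,0,-0.6,0,1],[0,0,-1,0,1],[0,0,-1.5,0,1],[0,0,-2,0,1]]]'

```text
time_s: 16.1
eef_pos: [0.5795, 0.2038, 0.051]
eef_rot: [-0.0, 0.809, 0.587, -0.0]
wrist_force: [0.3, 0.1, -1.8]
opening: 0.789
grasp_force: 67.7
```

```bash
python3 - <<'E'
from h import *
from bench import ctrl
o=ctrl.get_obs(); c=ctrl.camera("wrist"); print(o["eef_pos"],o["wrist_force"],o["opening"],o["grasp_force"])
cv2.imwrite("pics/grip2.png",c["pixels"][:,:,::-1])
E
```

```text
[0.57949192 0.2037841  0.05097766] [ 0.28121788  0.07276922 -1.77973488] 0.788928571599966 67.68530130386353
```

View pics/grip2.png

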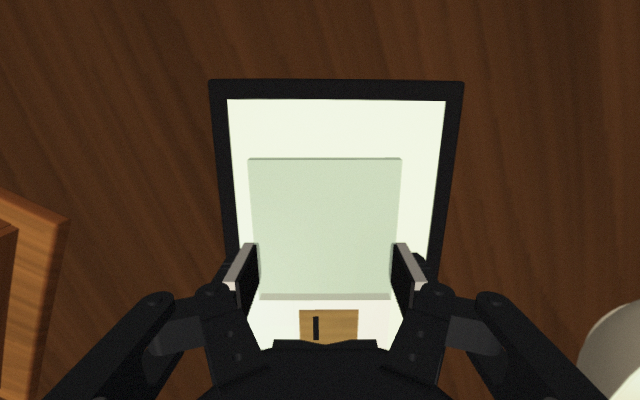

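The plate is lifted level between the pads with the label up, at (328,325) in this view. I'll raise it to about 15 cm.

Emit:
servo_tool --motion '[[[0,0.1,-1.5,0,1],[0,0.2,-4,0,1],[0,0.3,-7,0,1],[0,0.4,-9.5,0,1],[0,0.5,-11,0,1]]]'

```text
time_s: 16.65
eef_pos: [0.5857, 0.2025, 0.1643]
eef_rot: [0.001, 0.809, 0.588, 0.002]
wrist_force: [0.8, -0.7, -1.4]
opening: 0.791
grasp_force: 67.8
```

Emit:
servo_tool --motion '[[[0,0,-1,0,1],[0,0,-1.7,0,1],[0,0,-1.7,0,1],[0,0,-1.7,0,1],[0,0,-1.7,0,1]]]'

```text
time_s: 17.15
eef_pos: [0.5836, 0.2022, 0.1764]
eef_rot: [-0.001, 0.809, 0.587, -0.001]
wrist_force: [0.1, 1.0, -1.0]
opening: 0.792
grasp_force: 67.8
```

Emit:
servo_tool --motion '[[[0,0,0,0,1],[0,0,0,0,1],[0,0,0,0,1],[0,0,0,0,1],[0,0,0,0,1]]]'

```text
time_s: 17.65
eef_pos: [0.5844, 0.2023, 0.1778]
eef_rot: [-0.0, 0.809, 0.587, -0.0]
wrist_force: [0.1, 0.2, -1.6]
opening: 0.793
grasp_force: 67.8
```

```bash
python3 - <<'E'
from h import *
from bench import ctrl
o=ctrl.get_obs(); c=ctrl.camera("wrist"); print(o["eef_pos"],o["wrist_force"],o["opening"],o["grasp_force"],abs(o["dq"]).max())
cv2.imwrite("pics/end.png",c["pixels"][:,:,::-1])
E
```

```text
[0.58440728 0.2022501  0.17775397] [ 0.12746368  0.23308468 -1.64923227] 0.7934510296969446 67.81762719154358 0.0009741945302307532
```

View pics/end.png

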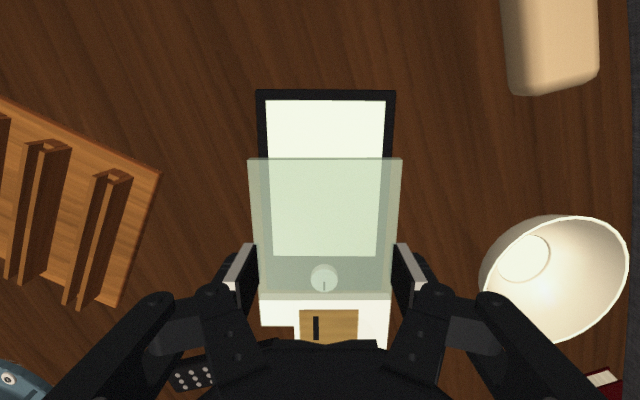

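The plate is held still and level, label up at (328,325), with its notched frosted end towards the dial and centred over the window. I'm handing it in.

```bash
python3 -c "
from bench import ctrl
print(ctrl.hand_in())"
```

```text
the job is handed in; nothing more can be done
None
```

I handed the job in with the notched plate held still about 15 cm above the window, flat with the label up and the frosted end towards the dial; because the tool couldn't tilt, I stood it on the panel, tipped it over and regripped it by its long edges (no verdict came back).

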